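Tuck the ink pad away under the stamp riser

ROBOT

A 7-joint arm with a two-finger parallel gripper is mounted at the origin on a cart in front of the work surface, level with it; the furniture and walls round the work are solid. World frame = base frame: x ahead of the robot, y to its left, z up, the work surface at z = 0. Lengths are in m, angles in rad, forces in N, time in s.
With the tool pointing down it reaches from about 0.35 to 0.9 m from the base axis. Payload 8.1 kg.
Tool frame: the origin (TCP) lies at the very end of the fingers, on their centre line; the grasp point (between the pads) lies 19 mm behind it; z points along the fingers, y is the line along which they close (so a half turn about z gives the same grasp; the last joint's range is limited). The gripper opens to 92 mm and grips with 3 to 60 N. Pads are 19 mm wide; open, the fingers measure 130 mm over their backs; the gripper's body (75 mm by 190 mm) begins 47 mm behind the grasp point.
Start: joints at [1.163, 0.434, 0.025, 1.573, -0.012, 1.134, -0.075], TCP at [0.188, -0.596, 0.227] pointing down, gripper open.
Joint ranges: [-2.62, 2.62], [-0.44, 2.09], [-1.27, 1.32], [0.08, 2.57], [-1.32, 4.46], [0.12, 2], [-2.74, 2.74]. Speed limits (rad/s): [2.22, 2.22, 3.01, 3.01, 3.14, 3.14, 3.14].

INTERFACE

Orientations are given as a unit quaternion [x, y, z, w].
In Python, from workcell import sensors, vision, sign_off gives the robot as it stands.
- The arm moves only by the tool drive_tool, never from a script. Its argument "motion" is text: rows parted by semicolons, each of 5 numbers parted by spaces: the opening, from 0 (shut) to 1 (fully open), then the shift along the tool's x, y, z normalised to -1 to 1, where 1 is 0.025 m, then the turn about the tool's z normalised to -1 to 1, where 1 is 6 degrees. In form: grip dx dy dz yaw; .... A call has 1 to 10 rows; each row shifts and turns the commanded pose from where the row before left it, along the tool's axes as they then stand; what a row does not reach is not made up. A row lasts 1/12 s, in which the tool goes at most 41.7 mm and 7.16 degrees, less where a joint would pass 70% of its speed; a pose out of reach is approached as far as the arm can. A call with a number of a shift or a turn outside -1 to 1 is refused whole. A call with a gripper value outside its range is refused whole. The fingers move at their own pace and stop on an object; the grip force is fixed at half the most. Time passes only in rows, so rows that do not move let the fingers close. It gives the time, the measured TCP pose, the force, the opening and the grip force at its end, in the units of the state.
- sensors.get_state(): the state, without advancing time (a new reading comes with each control period).
- vision.read_camera(name): name is "scene" or "side" or "wrist"; returns a dict with "image" (420x560x3 uint8, red, green, blue), "z_map" (420x560 float32, m along the optical axis (not along the pixel's ray), 0 where there is no reading), "fx", "fy", "cx", "cy" (pixels), "extrinsics" (4x4, takes a point from world to camera coordinates). Camera axes: x right, y up, looking along -z (the intrinsics and any distortion apply to the point x, -y, -z); pixel columns grow to the right and rows downward; lengths in m; the calibration is good to about 2 mm. The wrist camera is an equidistant fisheye: a pixel r from the principal point sees the ray r / f radians off the axis. A picture is of the moment at which its call begins.
- sign_off(): hands the job in; it is judged then, once.
The state is a dict: "time": time; "q": joint angles; "joint_vel": joint speeds; "joint_efforts": joint torques, N m; "position": TCP position; "orientation": TCP orientation; "contact_force": force on the tool from outside, world axes, zero at the start; "moment": the same for the moment, N m; "width": opening from 0.0 (shut) to 1.0 (fully open); "finger_force": force on a finger pad.
Only numpy, scipy, OpenCV 4.12 (cv2) and the standard library are available. Lean on these libraries where they do the work, as an engineer would, in place of code of your own. Each camera call takes 0.05 s, during which the arm holds its last target. There are 200 camera calls.

TASK

Push the flat tin ink pad along the counter with your fingertips and slide it, narrow end first, into the low opening at the front of the little wooden stamp riser, until its rear end is flush with the riser's front edge. Do not grasp, lift or tip the pad, and leave the stamps on the riser and the other things standing where they are. Finish with the robot clear of everything.

Things in the scene. Friction and masses are not known exactly. Their poses are not given: they have to be found in the camera images.
- ink_pad: flat closed tin ink pad lying loose on the counter, 57 (its x) x 87 (its y, long) x 18 mm high, about 0.07 kg; origin at the centre of its underside, z up. It slides easily when pushed at its edge.
- stamp_riser: low wooden bridge fixed to the counter: deck 130 mm deep (its x) x 106 mm wide (its y), underside 24 mm, top 36 mm above the counter, on two 14 mm cheeks at its y ends; passage 78 mm wide. A brass rail, 67 mm above the counter, runs along its back edge. Origin at the centre of its underside, z up; the front opening faces its own -x, towards the pad; front edge at x = -65 mm.
- riser_mouth (a point): centre of the front opening of the riser: in the plane of the deck's front edge, 12 mm above the counter; axes as the riser's (-x points out of the opening)
- stamp_a: rubber stamp with turned wooden handle, foot 30 x 40 mm, 69 mm high, standing loose on the rear of the riser deck at its +y side; origin at the centre of its underside
- stamp_b: rubber stamp with turned wooden handle, foot 32 x 32 mm, 69 mm high, standing loose on the rear of the riser deck at its -y side; origin at the centre of its underside
- soap_carton: soap carton lying loose on the counter, 52 x 82 x 28 mm (too high for the riser); a bystander; origin at the centre of its underside
- spool: small spool of twine, 46 mm across, 30 mm high, a loose bystander; origin at the centre of its underside
- pot_gold: low round pot, 65 mm across, 29 mm high, a loose bystander; origin at the centre of its underside
- pot_red: low round pot, 63 mm across, 34 mm high, a loose bystander; origin at the centre of its underside

How it is judged:
By the outcome, as a careful person would: the job done as asked, in the order asked, and still so for the second after the job is handed in, with the robot touching nothing.
It also fails if it takes over 54 s, if anything falls off the work surface, if the arm or the gripper's body presses on something with over 40 N, if the wrist force passes 120 N, or if a joint passes its speed limit or range.

## Working session

There is one attempt and no reset: what is moved stays moved. The work goes in short steps, Python scripts to look and compute and a tool call to move; the robot and the scene stay as the last step left them, time stands still between calls to the robot, and variables do not carry over. Pictures are saved under pics/ and viewed, at most 10 in all, crops included, and the job is handed in when it is done.

Besides the shell and the picture viewer there is one more tool, called as name(argument=value, ...), one argument or row to a line, values as JSON. drive_tool: Moves the arm, as the interface text tells. Its arguments: {"type":"object","properties":{"motion":{"type":"string"}},"required":["motion"]}

```bash
mkdir -p pics; cat > h.py <<'E'
import numpy as np, cv2
from workcell import sensors, vision, sign_off
def cam(n):
    c=vision.read_camera(n); return c
def save(c,f): cv2.imwrite('pics/'+f,c['image'][:,:,::-1])
def cloud(c):
    # pinhole cameras: world points for each pixel from z_map
    h,w=c['z_map'].shape; u,v=np.meshgrid(np.arange(w),np.arange(h)); z=c['z_map']
    P=np.stack([(u-c['cx'])/c['fx']*z,-(v-c['cy'])/c['fy']*z,-z],-1)
    E=np.array(c['extrinsics']); R,t=E[:3,:3],E[:3,3]
    return (P-t)@R
E
python3 - <<'E'
from h import *
s=sensors.get_state(); print({k:np.round(v,3) for k,v in s.items()})
a=cam('scene');b=cam('side')
cv2.imwrite('pics/a.png',a['image'][:,:,::-1]);cv2.imwrite('pics/b.png',b['image'][:,:,::-1])
for c in(a,b):
    print([k for k in c], c['fx'],c['cx'],c['cy'],np.round(c['extrinsics'],3).tolist()); p=cloud(c)
    print(np.round(p[::60,::80],3).tolist())
E
```

```text
{'time': np.float64(0.0), 'q': array([ 1.163,  0.435,  0.025,  1.574, -0.012,  1.134, -0.075]), 'joint_vel': array([ 0.001, -0.002, -0.001, -0.001,  0.   ,  0.001,  0.   ]), 'joint_efforts': array([-0.0000e+00, -6.6785e+01,  9.8500e-01, -3.1445e+01, -6.1000e-02,
        4.3000e-02,  0.0000e+00]), 'position': array([ 0.187, -0.596,  0.226]), 'orientation': array([ 0.988,  0.152, -0.   , -0.001]), 'contact_force': array([ 1.154, -0.161,  0.417]), 'moment': array([-0.007, -0.013, -0.011]), 'finger_force': np.float64(0.0), 'width': np.float64(1.0)}
['image', 'z_map', 'fx', 'fy', 'cx', 'cy', 'extrinsics'] 508.01525749770644 279.35299243862625 203.42353790439492 [[-0.7, -0.714, -0.012, 0.33], [0.333, -0.341, 0.879, -0.253], [-0.632, 0.611, 0.476, -0.82], [0.0, 0.0, 0.0, 1.0]]
[[[1.905, 0.0, 0.401], [1.118, 0.057, 0.465], [1.232, -0.244, 0.43], [1.157, -0.498, 0.412], [1.928, -1.767, 0.241], [1.953, -2.65, 0.159], [0.788, -1.436, 0.356]], [[1.235, 0.244, 0.33], [1.099, 0.095, 0.326], [1.197, -0.198, 0.263], [0.877, -0.252, 0.303], [1.003, -0.726, 0.205], [0.786, -0.898, 0.209], [0.486, -0.8
[... 1544 characters left out ...]
.905], [-0.433, -2.625, -0.905]], [[0.994, 0.235, 0.205], [0.954, 0.107, 0.121], [0.829, -0.002, 0.072], [0.667, -0.115, 0.028], [0.47, -0.214, 0.003], [0.155, -1.554, -0.902], [-0.364, -1.727, -0.904]], [[0.956, 0.313, 0.134], [0.947, 0.176, -0.001], [0.677, 0.228, 0.139], [0.596, 0.066, 0.002], [0.419, 0.006, -0.001], [0.115, -0.991, -0.906], [0.065, -0.095, 0.013]], [[0.955, 0.372, 0.031], [0.838, 0.312, -0.002], [0.611, 0.34, 0.138], [0.524, 0.238, 0.034], [0.382, 0.166, -0.004], [0.087, -0.579, -0.902], [0.08, 0.085, 0.017]], [[0.885, 0.457, 0.0], [0.695, 0.443, 0.089], [0.572, 0.415, 0.109], [0.488, 0.332, -0.0], [0.358, 0.243, -0.091], [0.065, -0.273, -0.903], [0.035, 0.123, -0.127]]]
```

View pics/a.png

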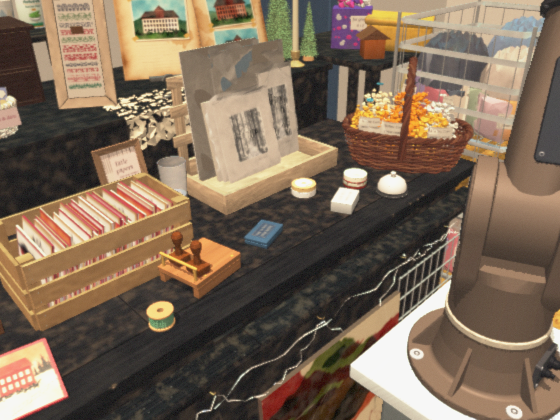

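View pics/b.png

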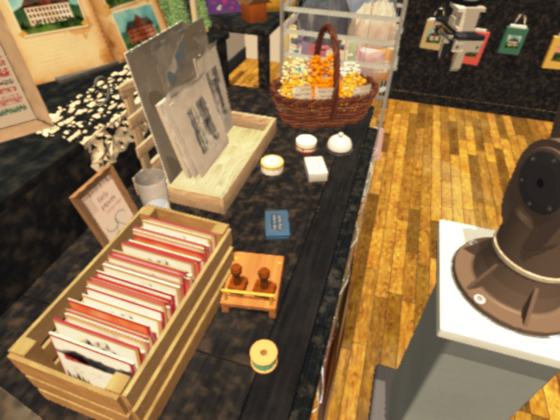

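The scene view shows the blue pad at (263,233), the riser with its stamps at (205,262), the spool at (160,317), and the soap and pots at (345,200), (303,187) and (355,177). The side view shows the pad at (277,223) and the riser at (252,282). I'll measure the pad and riser from their top faces.

```bash
cat >> h.py <<'E'
def rect(P): 
    (c,s,a)=cv2.minAreaRect((P[:,:2]*1000).astype(np.float32)); return np.round(c,1),np.round(s,1),round(a,1)
def mask_pad(c):
    hsv=cv2.cvtColor(c['image'],cv2.COLOR_RGB2HSV); return (hsv[...,0]>95)&(hsv[...,0]<120)&(hsv[...,1]>110)&(hsv[...,2]>50)
def big(m):
    m=cv2.morphologyEx(m.astype(np.uint8),cv2.MORPH_OPEN,np.ones((2,2),np.uint8))
    n,l,s,_=cv2.connectedComponentsWithStats(m); return l==1+np.argmax(s[1:,4]) if n>1 else m>0
def inbox(P,x0,x1,y0,y1,z0,z1):
    return (P[...,0]>x0)&(P[...,0]<x1)&(P[...,1]>y0)&(P[...,1]<y1)&(P[...,2]>z0)&(P[...,2]<z1)
E
python3 - <<'E'
from h import *
for n in('scene','side'):
    c=cam(n);P=cloud(c)
    m=big(cv2.morphologyEx((mask_pad(c)&inbox(P,.4,.8,-.15,.3,.012,.024)).astype(np.uint8),cv2.MORPH_CLOSE,np.ones((5,5))))
    m&=inbox(P,.4,.8,-.15,.3,.012,.024); print(n,'pad',m.sum(),rect(P[m]),np.median(P[m][:,2]))
    m=big(inbox(P,.35,.65,.1,.36,.031,.040)); print('deck',m.sum(),rect(P[m]),np.median(P[m][:,2]))
    print(cv2.boxPoints(cv2.minAreaRect((P[m][:,:2]*1000).astype(np.float32))).round().tolist())
    m=inbox(P,.35,.9,-.5,.4,.02,.2)
    k,l,s,ce=cv2.connectedComponentsWithStats(m.astype(np.uint8))
    for i in range(1,k):
        if s[i,4]>60: q=P[l==i]; print(ce[i].round(),s[i,4],q.min(0).round(3),q.max(0).round(3))
E
```

```text
scene pad 0 (array([0., 0.]), array([0., 0.]), 0.0) nan
deck 1335 (array([210.6, 423.1]), array([162.5, 930.3]), 51.2) 0.035918685035454874
[[-203.0, 651.0], [522.0, 68.0], [624.0, 195.0], [-101.0, 778.0]]
[176. 196.] 27734 [ 0.451 -0.43   0.02 ] [0.9 0.4 0.2]
[377. 137.] 2785 [ 0.468 -0.5    0.02 ] [ 0.707 -0.438  0.199]
[355. 176.] 289 [ 0.515 -0.391  0.02 ] [ 0.578 -0.326  0.038]
[392. 183.] 419 [ 0.41  -0.423  0.02 ] [ 0.478 -0.351  0.061]
[345. 197.] 394 [ 0.45  -0.298  0.02 ] [ 0.532 -0.203  0.033]
[160. 311.] 437 [0.422 0.295 0.02 ] [0.47  0.341 0.034]
side pad 0 (array([0., 0.]), array([0., 0.]), 0.0) nan
deck 1756 (array([462.9, 367.2]), array([116.9, 559.9]), 16.0) 0.03583803012666348
[[330.0, 620.0], [484.0, 82.0], [596.0, 114.0], [442.0, 652.0]]
[170. 234.] 31995 [ 0.455 -0.427  0.02 ] [0.9 0.4 0.2]
[307. 101.] 2403 [ 0.476 -0.5    0.02 ] [ 0.712 -0.438  0.199]
[339. 142.] 317 [ 0.415 -0.424  0.02 ] [ 0.488 -0.352  0.059]
[306. 142.] 250 [ 0.52  -0.388  0.02 ] [ 0.58  -0.324  0.037]
[271. 162.] 282 [ 0.584 -0.258  0.02 ] [ 0.647 -0.191  0.033]
[315. 166.] 361 [ 0.454 -0.295  0.02 ] [ 0.533 -0.199  0.031]
[263. 353.] 561 [0.426 0.296 0.02 ] [0.471 0.344 0.033]
  return _methods._mean(a, axis=axis, dtype=dtype,
  ret = ret.dtype.type(ret / rcount)
```

```bash
python3 - <<'E'
from h import *
for n,pw,rw,pc in(('scene',(215,250,240,287),(228,300,155,245),(231,266)),('side',(205,242,260,293),(248,318,215,290),(232,272))):
    c=cam(n);P=cloud(c)
    hsv=cv2.cvtColor(c['image'],cv2.COLOR_RGB2HSV); print(hsv[pc[0]-1:pc[0]+2,pc[1]].tolist(),P[pc])
    def win(w): m=np.zeros(P.shape[:2],bool); m[w[0]:w[1],w[2]:w[3]]=1; return m
    m=big(win(pw)&inbox(P,.4,.8,-.2,.3,.012,.026)); q=P[m];print(n,'pad',m.sum(),rect(q),np.median(q[:,2]))
    m=big(win(rw)&inbox(P,.35,.65,.1,.36,.031,.041)); q=P[m];print('deck',m.sum(),rect(q),np.median(q[:,2]));print(cv2.boxPoints(cv2.minAreaRect((q[:,:2]*1000).astype(np.float32))).round().tolist())
    m=win(rw)&inbox(P,.35,.65,.1,.36,.06,.075)
    k,l,s,ce=cv2.connectedComponentsWithStats(m.astype(np.uint8))
    for i in range(1,k):
        if s[i,4]>8: r=P[l==i]; print('hi',ce[i].round(),s[i,4],r.mean(0).round(3),rect(r))
E
```

```text
[[30, 9, 148], [99, 13, 133], [105, 8, 136]] [ 0.51967978 -0.00494709  0.01860717]
scene pad 565 (array([193.2, 321.1]), array([  84.4, 1027.5]), 45.5) 0.018133913808616696
deck 1374 (array([212.2, 426.4]), array([169.7, 928.6]), 51.2) 0.03592085326478508
[[-203.0, 651.0], [521.0, 70.0], [627.0, 202.0], [-97.0, 783.0]]
hi [187. 235.] 68 [0.565 0.172 0.068] (array([565.1, 168.6]), array([ 7.8, 31.6]), 13.3)
hi [171. 254.] 254 [0.531 0.233 0.067] (array([516. , 236.7]), array([ 39.8, 112.5]), 80.3)
hi [178. 250.] 45 [0.532 0.217 0.067] (array([532.2, 216.4]), array([13.3,  8.6]), 61.8)
hi [197. 259.] 49 [0.48  0.21  0.068] (array([479.6, 210. ]), array([11.9,  8. ]), 55.3)
[[101, 60, 145], [101, 87, 150], [100, 88, 150]] [0.52813805 0.03432602 0.01905731]
side pad 627 (array([428.6, 278.5]), array([ 57.2, 710.6]), 19.0) 0.017891601715063956
deck 1776 (array([463.4, 366.2]), array([117.1, 562.1]), 16.0) 0.03592076069947623
[[330.0, 620.0], [485.0, 80.0], [597.0, 112.0], [442.0, 652.0]]
hi [224. 271.] 117 [0.568 0.206 0.067] (array([567.8, 205. ]), array([82.6,  2.2]), 88.6)
hi [237. 280.] 43 [0.536 0.22  0.067] (array([536.5, 219.7]), array([13.4,  7.7]), 26.0)
hi [264. 285.] 41 [0.484 0.214 0.067] (array([484.9, 212.9]), array([13.3,  6.9]), 23.3)
hi [247. 293.] 187 [0.508 0.239 0.066] (array([508.3, 238.9]), array([96.6,  6.6]), 10.5)
```

```bash
cat >> h.py <<'E'
def big(m):
    m=m.astype(np.uint8); o=cv2.morphologyEx(m,cv2.MORPH_OPEN,np.ones((3,3),np.uint8))
    n,l,s,_=cv2.connectedComponentsWithStats(o); return (l==1+np.argmax(s[1:,4]))&(m>0)
def win(P,w): m=np.zeros(P.shape[:2],bool); m[w[0]:w[1],w[2]:w[3]]=1; return m
E
python3 - <<'E'
from h import *
for n,pw,rw in(('scene',(215,250,240,287),(228,300,155,245)),('side',(205,242,260,293),(248,318,215,290))):
    c=cam(n);P=cloud(c)
    for nm,w,b in(('pad',pw,(.4,.8,-.2,.3,.012,.026)),('deck',rw,(.35,.65,.1,.36,.031,.041))):
        m=big(win(P,w)&inbox(P,*b)); q=P[m];print(n,nm,m.sum(),rect(q),cv2.boxPoints(cv2.minAreaRect((q[:,:2]*1000).astype(np.float32))).round().tolist())
    v=cv2.resize(c['image'][200:325,150:300],None,fx=5,fy=4.6,interpolation=cv2.INTER_CUBIC)
    if n=='scene': cv2.imwrite('pics/c.png',cv2.resize(c['image'][205:305,150:290],None,fx=5,fy=5,interpolation=cv2.INTER_CUBIC)[:,:,::-1])
E
```

```text
scene pad 562 (array([525.5,  -3.5]), array([57.3, 88.6]), 19.9) [[483.0, 28.0], [514.0, -55.0], [568.0, -35.0], [537.0, 48.0]]
scene deck 1336 (array([517.9, 180.7]), array([113.3, 134.7]), 10.3) [[450.0, 237.0], [474.0, 104.0], [586.0, 125.0], [562.0, 257.0]]
side pad 628 (array([529.2,  -1.8]), array([56.4, 88.6]), 20.8) [[487.0, 30.0], [519.0, -53.0], [571.0, -33.0], [540.0, 50.0]]
side deck 1112 (array([521.3, 166.9]), array([106.3,  99.6]), 10.4) [[460.0, 206.0], [478.0, 108.0], [583.0, 127.0], [565.0, 225.0]]
```

View pics/c.png

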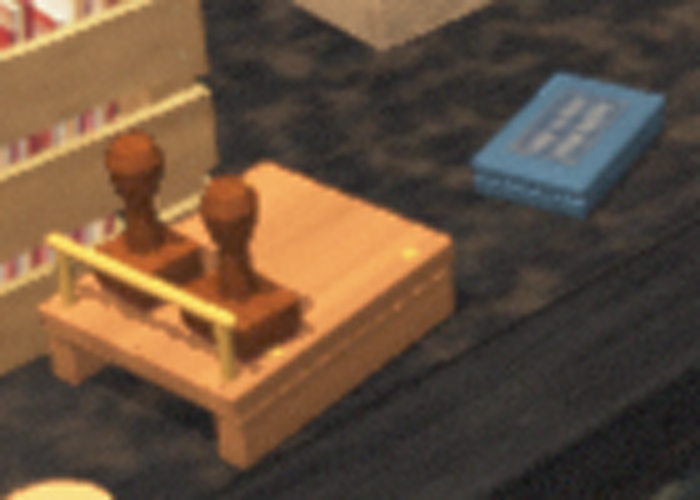

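The crop shows the pad at crop (570,145), yawed about 10° from the riser axis. The riser mouth is the edge from (265,165) to (450,240), facing the pad. The pad needs to move about 24 mm sideways to world +x and turn 10° clockwise. After that I push it straight from the rear. First I'll check the clearance for the gripper body.

```bash
cat >> h.py <<'E'
def yaw(s):
    x,y=s['orientation'][:2]; return 2*np.arctan2(y,x)
def plan(X,Y,Z,deg=None):
    s=sensors.get_state(); th=yaw(s); p=s['position']; d=np.array([X,Y,Z])-p
    c,n=np.cos(th),np.sin(th)
    print('t',s['time'].round(2) if hasattr(s['time'],'round') else s['time'],'pos',np.round(p,4),'yaw',np.degrees(th).round(1),'tool units dx,dy,dz',np.round(np.array([c*d[0]+n*d[1],n*d[0]-c*d[1],-d[2]])/.025,2),'turn',None if deg is None else round(-(deg-np.degrees(th))/6,2))
E
python3 - <<'E'
from h import *
P=cloud(cam('side'));Q=cloud(cam('scene'));A=np.concatenate([P.reshape(-1,3),Q.reshape(-1,3)])
for y in np.arange(-.5,.3,.05):
    m=(A[:,1]>y)&(A[:,1]<y+.05)&(A[:,0]>.36)&(A[:,2]>.055)&(A[:,0]<.9); q=A[m]
    if len(q): print(round(y,2),'minx',np.percentile(q[:,0],1).round(3),'zmax',q[:,2].max().round(3))
plan(.40,-.30,.227,20.3)
E
```

```text
-0.5 minx 0.484 zmax 0.217
-0.45 minx 0.58 zmax 0.337
-0.4 minx 0.454 zmax 0.338
-0.35 minx 0.672 zmax 0.353
-0.3 minx 0.674 zmax 0.354
-0.25 minx 0.672 zmax 0.354
-0.2 minx 0.674 zmax 0.353
-0.15 minx 0.676 zmax 0.354
-0.1 minx 0.674 zmax 0.354
-0.05 minx 0.668 zmax 0.297
-0.0 minx 0.793 zmax 0.107
0.05 minx 0.8 zmax 0.177
0.1 minx 0.842 zmax 0.177
0.15 minx 0.563 zmax 0.176
0.2 minx 0.467 zmax 0.176
0.25 minx 0.565 zmax 0.15
t 0.5 pos [ 0.1875 -0.5962  0.2267] yaw 17.5 tool units dx,dy,dz [ 1.166e+01 -8.750e+00 -1.000e-02] turn -0.47
```

```bash
python3 - <<'E'
from h import *
P=cloud(cam('side'));Q=cloud(cam('scene'))
for A in (P,Q):
  for z in(.04,.05,.06,.065,.07,.08):
    m=inbox(A,.58,.9,-.12,.0,z,.5); q=A[m]; print(z,np.sort(q[:,0])[[3,20,60]].round(3),end=' ')
  print()
E
```

```text
0.04 [0.666 0.666 0.667] 0.05 [0.666 0.667 0.669] 0.06 [0.793 0.798 0.807] 0.065 [0.795 0.799 0.808] 0.07 [0.797 0.801 0.81 ] 0.08 [0.8   0.804 0.812] 
0.04 [0.66  0.662 0.663] 0.05 [0.66  0.662 0.664] 0.06 [0.789 0.795 0.805] 0.065 [0.79  0.796 0.806] 0.07 [0.793 0.797 0.807] 0.08 [0.795 0.8   0.81 ]
```

drive_tool(
  motion="1 1 -0.75 0 -0.47;1 1 -0.75 0 0;1 1 -0.75 0 0;1 1 -0.75 0 0;1 1 -0.75 0 0;1 1 -0.75 0 0;1 1 -0.75 0 0;1 1 -0.75 0 0;1 1 -0.75 0 0;1 1 -0.75 0 0",
)

```text
time: 1.43
position: [0.359, -0.3333, 0.227]
orientation: [0.984, 0.176, 0.0, 0.0]
contact_force: [0.2, 0.0, -0.0]
width: 1.001
finger_force: 0.0
```

The tray wall stays under 60 mm and the body rides at about 74 mm, so it clears.

```bash
python3 -c "
from h import *
plan(.4625,-.024,.06,20.3)"
```

```text
t 1.4333 pos [ 0.359  -0.3333  0.227 ] yaw 20.3 tool units dx,dy,dz [  8.17 -10.17   6.68] turn -0.0
```

drive_tool(
  motion="0.33 0.8 -1 0 0;0.33 0.8 -1 0 0;0.33 0.8 -1 0 0;0.33 0.8 -1 0 0;0.33 0.8 -1 0.5 0;0.33 0.8 -1 1 0;0.33 0.8 -1 1 0;0.33 0.8 -1 1 0;0.33 0.8 -1 1 0;0.33 0.8 -1 1 0",
)

```text
time: 2.27
position: [0.4598, -0.0293, 0.0885]
orientation: [0.984, 0.176, 0.001, 0.0]
contact_force: [1.4, -0.8, -0.5]
width: 0.348
finger_force: 0.0
```

drive_tool(
  motion="0.33 0 0 1 0;0.33 0 0 0 0;0.33 0 0 0 0",
)

```text
time: 2.52
position: [0.4582, -0.0309, 0.0637]
orientation: [0.984, 0.176, -0.002, -0.0]
contact_force: [0.5, -0.6, 0.7]
width: 0.331
finger_force: 0.0
```

```bash
python3 -c "
from h import *
plan(.4625,-.024,.008,20.3)
c=cam('wrist');save(c,'w1.png');print(c['fx'],c['cx'],c['cy'],c['z_map'][200:420:40,280])
P=cloud(cam('side'));q=P[inbox(P,.42,.6,-.1,.08,.0405,.1)];print(q.min(0),q.max(0))"
```

```text
t 2.5167 pos [ 0.4582 -0.0309  0.0637] yaw 20.3 tool units dx,dy,dz [ 0.26 -0.2   2.23] turn 0.0
325.19226210127806 279.9835878939085 210.0791065965569 [0.23013169 0.23886032 0.24884567 1.3154911  0.06870944 0.05831078]
[ 0.44171484 -0.0038268   0.07544704] [0.46166613 0.00313447 0.08031909]
```

View pics/w1.png

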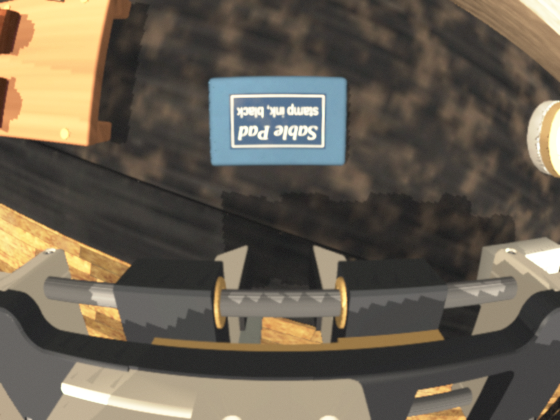

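The wrist view shows the pad centred at (278,121) and square to the two fingertips at (235,250) and (325,250). The riser mouth edge is on the left, about (100,75). I'll lower the fingers beside the pad and also measure with the wrist camera.

drive_tool(
  motion="0.33 0.26 -0.2 1 0;0.33 0 0 0.8 0;0.33 0 0 0.4 0;0.33 0 0 0 0;0.33 0 0 0 0",
)

```text
time: 3.03
position: [0.4638, -0.0247, 0.01]
orientation: [0.984, 0.175, 0.0, 0.0]
contact_force: [-0.2, -0.2, -0.2]
width: 0.332
finger_force: 0.0
```

```bash
cat >> h.py <<'E'
def wcloud(c):
    h,w=c['z_map'].shape; u,v=np.meshgrid(np.arange(w),np.arange(h)); z=c['z_map']
    x=(u-c['cx'])/c['fx'];y=(v-c['cy'])/c['fy'];r=np.hypot(x,y)+1e-9
    k=np.tan(np.minimum(r,1.5))/r*z; E=np.array(c['extrinsics'])
    return (np.stack([x*k,-y*k,-z],-1)-E[:3,3])@E[:3,:3]
def measure():
    plan(0,0,0,0)
    c=cam('wrist');P=wcloud(c); hsv=cv2.cvtColor(c['image'],cv2.COLOR_RGB2HSV)
    print('counter z',np.median(P[...,2][inbox(P,.4,.6,-.2,.1,-.01,.01)]))
    m=inbox(P,.4,.65,-.15,.25,.012,.024)&mask_pad(c)
    q=P[m]; print('wrist pad',m.sum(), rect(q) if m.sum()>50 else '')
    d=inbox(P,.42,.62,.08,.3,.031,.041)&(hsv[...,0]<22)
    if d.sum()>100:
        q=P[big(d)]; print('wrist deck',len(q),cv2.boxPoints(cv2.minAreaRect((q[:,:2]*1000).astype(np.float32))).round(1).tolist(),rect(q))
    for n in('scene','side'):
        c=cam(n);P=cloud(c);hsv=cv2.cvtColor(c['image'],cv2.COLOR_RGB2HSV)
        m=inbox(P,.4,.65,-.15,.25,.012,.024)&(hsv[...,0]>85)&(hsv[...,0]<125)&(hsv[...,1]>50)
        m=cv2.morphologyEx(m.astype(np.uint8),cv2.MORPH_OPEN,np.ones((3,3)))>0
        if m.sum()>50: print(n,'pad',m.sum(),rect(P[m]))
E
python3 -c "
from h import *
measure()"
```

```text
t 3.0333 pos [ 0.4638 -0.0247  0.01  ] yaw 20.2 tool units dx,dy,dz [-17.07  -7.33   0.4 ] turn 3.37
counter z -0.0005970216984362699
wrist pad 0 
wrist deck 4316 [[467.79998779296875, 149.10000610351562], [476.1000061035156, 105.0], [562.9000244140625, 121.30000305175781], [554.5999755859375, 165.5]] (array([515.4, 135.2]), array([88.3, 44.9]), 10.7)
scene pad 216 (array([518.2,  16.4]), array([56.7, 46.5]), 20.6)
side pad 399 (array([529.2,  -1.8]), array([56.4, 88. ]), 20.7)
```

drive_tool(
  motion="0.33 0.4 0 0.1 0;0.33 0.4 0 0 0;0.33 0.3 0 0 0;0.33 0.2 0 0 0.33;0.33 0.2 0 0 0.33;0.33 0.2 0 0 0.33;0.33 0.15 0 0 0.33;0.33 0.1 0 0 0.3;0.33 0 0 0 0;0.33 0 0 0 0",
)

```text
time: 4.02
position: [0.5102, -0.0078, 0.0067]
orientation: [0.996, 0.093, 0.0, 0.0]
contact_force: [0.9, 1.0, -0.0]
width: 0.329
finger_force: 0.0
```

```bash
sed -i "s/m=inbox(P,.4,.65,-.15,.25,.012,.024)&mask_pad(c)/m=inbox(P,.4,.65,-.15,.25,.010,.026)\&(hsv[...,0]>85)\&(hsv[...,0]<125)\&(hsv[...,1]>50)/" h.py; python3 -c "
from h import *
measure()"
```

```text
t 4.0167 pos [ 0.5102 -0.0078  0.0067] yaw 10.6 tool units dx,dy,dz [-20.    -4.07   0.27] turn 1.77
counter z -0.0005986632421729187
wrist pad 15893 (array([549. ,  -3.7]), array([59.6, 86.9]), 10.4)
wrist deck 1793 [[498.0, 150.39999389648438], [504.20001220703125, 111.30000305175781], [580.0999755859375, 123.4000015258789], [573.9000244140625, 162.5]] (array([539. , 136.9]), array([76.8, 39.6]), 9.1)
scene pad 138 (array([542.5,  31.5]), array([57.9, 22. ]), 3.0)
side pad 184 (array([560.2,   2.2]), array([46.6, 88.4]), 17.4)
```

drive_tool(
  motion="0.33 0.08 0 0 0;0.33 0 0 0 0;0.33 -0.6 0 0 0;0.33 -0.5 0 -1 0;0.33 0 0 -1 0;0.33 0 0 -1 -1;0.33 0 0 0 -1;0.33 0 0 0 -1;0.33 0 0 0 -1;0.33 0 0 0 -1",
)

```text
time: 5.0
position: [0.4848, -0.0129, 0.0821]
orientation: [0.937, 0.349, 0.0, 0.0]
contact_force: [-0.5, 0.6, -0.2]
width: 0.33
finger_force: 0.0
```

drive_tool(
  motion="0.22 0 0 0 -1;0.22 0 0 0 -1;0.22 0 0 0 -1;0.22 0 0 0 -1;0.22 0 0 0 -1;0.22 0 0 0 -1;0.22 0 0 0 -1;0.22 0 0 0 -1;0.22 0 0 0 -1;0.22 0 0 0 -1",
)

```text
time: 5.83
position: [0.4847, -0.013, 0.0818]
orientation: [0.637, 0.771, -0.0, 0.0]
contact_force: [0.1, 0.1, -0.9]
width: 0.221
finger_force: 0.0
```

```bash
python3 -c "
from h import *
plan(.5643,-.075,.05,100.4)
measure()"
```

```text
t 5.8333 pos [ 0.4847 -0.013   0.0818] yaw 100.9 tool units dx,dy,dz [-3.04  2.66  1.27] turn 0.08
t 5.8333 pos [ 0.4847 -0.013   0.0818] yaw 100.9 tool units dx,dy,dz [  4.16 -18.94   3.27] turn 16.81
counter z -0.0005461442099941077
wrist pad 4649 (array([548.8,   5.2]), array([57.1, 70.4]), 10.3)
wrist deck 2694 [[468.0, 148.5], [475.3999938964844, 106.80000305175781], [567.7000122070312, 123.30000305175781], [560.2000122070312, 165.0]] (array([517.8, 135.9]), array([93.7, 42.3]), 10.2)
scene pad 318 (array([548.8,  -3.4]), array([59.3, 90.6]), 8.0)
side pad 378 (array([552.4,  -1. ]), array([56.5, 89.1]), 10.6)
```

drive_tool(
  motion="0.22 -1 0.6 0 0.08;0.22 -1 0.6 0 0;0.22 -1 0.6 0 0;0.22 0 0.5 0 0;0.22 0 0.3 0 0;0.22 0 0 0.5 0;0.22 0 0 0.5 0;0.22 0 0 0 0",
)

```text
time: 6.65
position: [0.5591, -0.0742, 0.0537]
orientation: [0.642, 0.767, -0.001, -0.002]
contact_force: [-0.8, -1.0, -0.4]
width: 0.22
finger_force: 0.0
```

```bash
python3 -c "
from h import *
plan(.5643,-.075,.007,100.4)
measure()
save(cam('wrist'),'w2.png')"
```

```text
t 6.65 pos [ 0.5591 -0.0742  0.0537] yaw 100.1 tool units dx,dy,dz [-0.07  0.2   1.87] turn -0.05
t 6.65 pos [ 0.5591 -0.0742  0.0537] yaw 100.1 tool units dx,dy,dz [  6.86 -21.49   2.15] turn 16.69
counter z -0.0005938554419758293
wrist pad 10034 (array([550.8,  -3.4]), array([57.4, 86.9]), 10.2)
scene pad 350 (array([549.1,  -2.8]), array([60.6, 90.6]), 13.2)
side pad 389 (array([552.4,  -0.9]), array([56.6, 89.8]), 10.0)
```

View pics/w2.png

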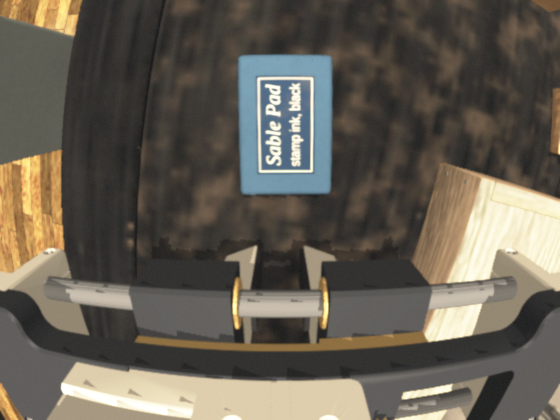

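Pad at (285,125), aligned with the fingers at (245,250) and (320,250). The tray at right (480,220) is lower than the body. I'll lower the fingers and push halfway.

drive_tool(
  motion="0.22 0 0.15 1 -0.05;0.22 0 0 0.75 0;0.22 0 0 0.1 0;0.22 0.4 0 0 0;0.22 0.3 0 0 0;0.22 0.3 0 0 0;0.22 0.3 0 0 0;0.22 0.3 0 0 0;0.22 0.3 0 0 0;0.22 0.2 0 0 0",
)

```text
time: 7.68
position: [0.5563, -0.0215, 0.011]
orientation: [0.64, 0.768, 0.0, 0.0]
contact_force: [-0.1, -1.0, 0.5]
width: 0.221
finger_force: 0.5
```

drive_tool(
  motion="0.22 0.2 0 0 0;0.22 0.2 0 0 0;0.22 0.2 0 0 0;0.22 0.2 0 0 0;0.22 0.1 0 0 0;0.22 0 0 0 0",
)

```text
time: 8.18
position: [0.552, 0.0004, 0.0104]
orientation: [0.64, 0.768, 0.0, -0.0]
contact_force: [0.0, -0.1, -0.1]
width: 0.218
finger_force: 0.0
```

```bash
python3 -c "
from h import *
measure()
save(cam('wrist'),'w3.png')"
```

```text
t 8.1833 pos [5.52e-01 4.00e-04 1.04e-02] yaw 100.4 tool units dx,dy,dz [  3.99 -21.72   0.42] turn 16.74
counter z -0.0005781079120301201
wrist pad 15959 (array([540.3,  52.2]), array([56.9, 88.8]), 10.5)
wrist deck 4146 [[473.70001220703125, 119.5999984741211], [476.0, 106.69999694824219], [579.7999877929688, 125.19999694824219], [577.5, 138.10000610351562]] (array([526.7, 122.4]), array([105.4,  13.1]), 10.1)
scene pad 340 (array([538.9,  49. ]), array([58.9, 95.8]), 9.6)
side pad 403 (array([542. ,  55.6]), array([56.9, 87.3]), 10.5)
```

View pics/w3.png

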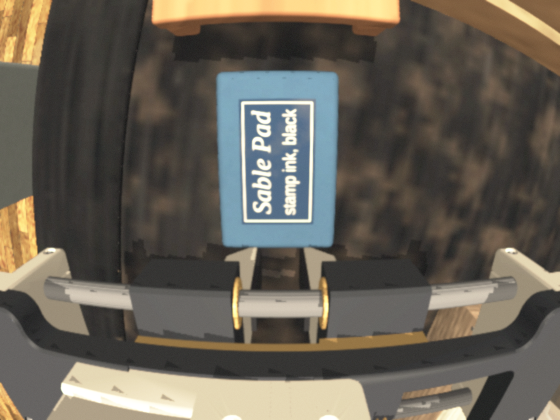

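The pad is centred (col 278) on the riser front (cols 155–400), square, and 0.6 mm off axis. About 108 mm remain, so I'll push 100 mm and then re-measure.

drive_tool(
  motion="0.22 0.2 0 0 0;0.22 0.3 0 0 0;0.22 0.3 0 0 0;0.22 0.3 0 0 0;0.22 0.3 0 0 0;0.22 0.3 0 0 0;0.22 0.3 0 0 0;0.22 0.3 0 0 0;0.22 0.3 0 0 0;0.22 0.3 0 0 0",
)

```text
time: 9.22
position: [0.539, 0.0714, 0.0105]
orientation: [0.64, 0.768, -0.0, 0.0]
contact_force: [-0.2, 0.0, -0.4]
width: 0.223
finger_force: 0.4
```

drive_tool(
  motion="0.22 0.3 0 0 0;0.22 0.3 0 0 0;0.22 0.2 0 0 0;0.22 0.15 0 0 0;0.22 0.1 0 0 0;0.22 0 0 0 0",
)

```text
time: 9.72
position: [0.5343, 0.0971, 0.0105]
orientation: [0.64, 0.768, 0.0, -0.0]
contact_force: [0.1, -0.7, 0.3]
width: 0.221
finger_force: 0.0
```

```bash
python3 -c "
from h import *
measure()
save(cam('wrist'),'w4.png')
c=cam('wrist');P=wcloud(c)
m=inbox(P,.4,.65,.05,.2,.010,.026);hsv=cv2.cvtColor(c['image'],cv2.COLOR_RGB2HSV);m&=(hsv[...,0]>85)&(hsv[...,0]<125)&(hsv[...,1]>50)
o=np.array([.5279,.116]);u=np.array([-.182,.983])
a=(P[m][:,:2]-o)@u*1000;print('pad along',np.percentile(a,[1,5,95]))
print('tcp along',(sensors.get_state()['position'][:2]-o)@u*1000)"
```

```text
t 9.7167 pos [0.5343 0.0971 0.0105] yaw 100.4 tool units dx,dy,dz [  0.04 -21.72   0.42] turn 16.74
counter z -0.0005254959901589935
wrist pad 150 (array([530.2, 107.5]), array([52.9,  4.2]), 9.4)
wrist deck 48083 [[455.6000061035156, 215.89999389648438], [475.0, 107.5], [586.2000122070312, 127.30000305175781], [566.7999877929688, 235.8000030517578]] (array([520.9, 171.6]), array([113. , 110.2]), 10.1)
pad along [-11.57661026  -8.52288781  -6.59654733]
tcp along -20.694440140227265
```

View pics/w4.png

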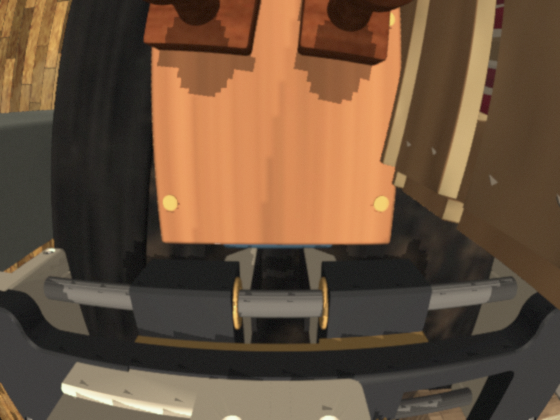

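A thin blue strip (cols 222–335, row 245) still shows in front of the deck edge, so about 11 mm remain. I'll push 10 mm, back off and look.

drive_tool(
  motion="0.22 0.1 0 0 0;0.22 0.1 0 0 0;0.22 0.1 0 0 0;0.22 0.1 0 0 0;0.22 0 0 0 0;0.22 -0.3 0 0 0;0.22 -0.9 0 0 0;0.22 -0.9 0 0 0;0.22 0 0 -0.5 0;0.22 0 0 0 0",
)

```text
time: 10.8
position: [0.5431, 0.0529, 0.0242]
orientation: [0.641, 0.767, 0.0, 0.001]
contact_force: [0.2, 0.2, -0.1]
width: 0.22
finger_force: 0.0
```

```bash
cat > e.py <<'E'
from h import *
o=np.array([.5279,.116]);u=np.array([-.182,.983]);n=np.array([.983,.182])
for nm in('wrist','scene','side'):
    c=cam(nm);P=wcloud(c) if nm=='wrist' else cloud(c)
    hsv=cv2.cvtColor(c['image'],cv2.COLOR_RGB2HSV)
    A=(P[...,:2]-o)@u*1000;L=(P[...,:2]-o)@n*1000
    blue=(hsv[...,0]>85)&(hsv[...,0]<125)&(hsv[...,1]>50)&(abs(L)<35)&(abs(A)<30)&(P[...,2]>.002)&(P[...,2]<.024)
    dk=(hsv[...,0]<22)&(hsv[...,1]>80)&(A>-15)&(A<40)&(P[...,2]>.032)&(P[...,2]<.038)
    if nm=='wrist':save(c,'w5_%d.png'%(sensors.get_state()['time']*10))
    for l0 in(-25,-15,0,15,25):
        b=blue&(abs(L-l0)<5);d=dk&(abs(L-l0)<5)
        f=lambda m,p:np.percentile(A[m],p).round(1) if m.sum()>2 else None
        print(nm,l0,'blue',b.sum(),f(b,5),f(b,50),'z',np.round(np.median(P[...,2][b]),3) if b.sum() else '','deck front',f(d,1),f(d,5))
    if blue.sum()>5: print('blue lateral',np.percentile(L[blue],[1,99]).round(1))
plan(0,0,0,0)
E
python3 e.py; ls pics
```

```text
wrist -25 blue 0 None None z  deck front 1.3 3.0
wrist -15 blue 0 None None z  deck front 0.9 2.7
wrist 0 blue 0 None None z  deck front 0.6 2.5
wrist 15 blue 0 None None z  deck front 0.6 2.5
wrist 25 blue 0 None None z  deck front 0.8 2.6
scene -25 blue 0 None None z  deck front 2.6 4.5
scene -15 blue 0 None None z  deck front 1.9 3.4
scene 0 blue 0 None None z  deck front 2.5 4.1
scene 15 blue 0 None None z  deck front 3.6 4.3
scene 25 blue 0 None None z  deck front 2.6 5.3
side -25 blue 0 None None z  deck front 4.0 5.9
side -15 blue 0 None None z  deck front 3.6 5.9
side 0 blue 0 None None z  deck front 3.0 5.4
side 15 blue 0 None None z  deck front 2.0 4.3
side 25 blue 0 None None z  deck front 3.3 5.2
t 10.95 pos [0.5421 0.0554 0.0231] yaw 100.4 tool units dx,dy,dz [  1.74 -21.73   0.92] turn 16.74
a.png
b.png
c.png
w1.png
w2.png
w3.png
w4.png
w5_108.png
```

drive_tool(
  motion="0.22 -1 0 0 0;0.22 -1 0 0 0;0.22 -1 0 0 0;0.22 -0.5 0 0 0;0.22 0 0 0 0",
)

```text
time: 11.37
position: [0.5579, -0.0343, 0.0224]
orientation: [0.642, 0.767, -0.001, 0.0]
contact_force: [0.4, -0.6, 0.7]
width: 0.217
finger_force: 0.0
```

```bash
cat > f.py <<'E'
from h import *
o=np.array([.5279,.116]);u=np.array([-.182,.983]);n=np.array([.983,.182])
c=cam('wrist');P=wcloud(c);A=(P[...,:2]-o)@u*1000;L=(P[...,:2]-o)@n*1000;Z=P[...,2]*1000
for l0 in(-33,-25,-12,0,12,25,33):
    r=[]
    for z0 in(2,5,8,11,14,17,20,24,28,31,34):
        m=(abs(L-l0)<3)&(abs(Z-z0)<1.5)&(abs(A)<90); r.append((z0,int(m.sum()),float(np.median(A[m]).round(1))) if m.sum() else (z0,0))
    print(l0,r)
rows=np.where((abs(A)<40)&(abs(L)<60)&(Z>-5))[0]; print(rows.min(),rows.max())
r0=0;cv2.imwrite('pics/w6_%d.png'%(sensors.get_state()['time']*10),cv2.convertScaleAbs(cv2.resize(c['image'][0:140,180:380],None,fx=4,fy=4,interpolation=cv2.INTER_CUBIC),alpha=1.6)[:,:,::-1])
E
python3 f.py; ls pics
```

```text
-33 [(2, 77, -49.5), (5, 0), (8, 0), (11, 0), (14, 0), (17, 0), (20, 0), (24, 0), (28, 0), (31, 0), (34, 0)]
-25 [(2, 95, -44.1), (5, 0), (8, 0), (11, 0), (14, 0), (17, 0), (20, 0), (24, 0), (28, 0), (31, 0), (34, 0)]
-12 [(2, 86, -53.5), (5, 0), (8, 0), (11, 0), (14, 0), (17, 0), (20, 0), (24, 0), (28, 0), (31, 0), (34, 0)]
0 [(2, 93, -52.4), (5, 0), (8, 0), (11, 0), (14, 0), (17, 0), (20, 0), (24, 0), (28, 0), (31, 0), (34, 0)]
12 [(2, 101, -42.8), (5, 0), (8, 0), (11, 0), (14, 0), (17, 0), (20, 0), (24, 0), (28, 0), (31, 0), (34, 0)]
25 [(2, 87, -46.0), (5, 0), (8, 0), (11, 0), (14, 0), (17, 0), (20, 0), (24, 0), (28, 0), (31, 0), (34, 0)]
33 [(2, 95, -38.1), (5, 0), (8, 0), (11, 0), (14, 0), (17, 0), (20, 0), (24, 0), (28, 0), (31, 0), (34, 0)]
0 58
a.png
b.png
c.png
w1.png
w2.png
w3.png
w4.png
w5_108.png
w6_114.png
```

drive_tool(
  motion="0.22 0.8 0 0 0;0.22 0.8 0 0 0;0.22 0 0 0 0",
)

```text
time: 11.67
position: [0.5496, 0.0154, 0.0234]
orientation: [0.638, 0.77, 0.002, -0.001]
contact_force: [-0.1, 0.4, 0.5]
width: 0.215
finger_force: 0.0
```

```bash
python3 f.py; ls pics | grep w6
```

```text
-33 [(2, 87, -37.1), (5, 0), (8, 0), (11, 0), (14, 0), (17, 0), (20, 0), (24, 0), (28, 15, 0.8), (31, 14, 1.0), (34, 269, 14.6)]
-25 [(2, 76, -37.8), (5, 3, 1.6), (8, 0), (11, 0), (14, 10, 1.0), (17, 29, 1.8), (20, 1, 1.0), (24, 0), (28, 13, 0.8), (31, 17, 0.9), (34, 274, 14.1)]
-12 [(2, 87, -44.1), (5, 10, 1.8), (8, 0), (11, 0), (14, 11, 0.9), (17, 37, 1.4), (20, 0), (24, 1, 1.1), (28, 8, 0.7), (31, 16, 0.7), (34, 292, 14.0)]
0 [(2, 91, -44.7), (5, 12, 1.6), (8, 1, 1.4), (11, 0), (14, 19, 0.9), (17, 28, 1.5), (20, 0), (24, 1, 0.9), (28, 17, 0.7), (31, 15, 0.7), (34, 276, 13.5)]
12 [(2, 86, -34.6), (5, 12, 1.6), (8, 1, 1.5), (11, 0), (14, 14, 0.8), (17, 33, 1.5), (20, 1, 1.7), (24, 0), (28, 14, 0.7), (31, 9, 0.5), (34, 289, 13.1)]
25 [(2, 106, -39.1), (5, 4, 1.6), (8, 2, 1.4), (11, 0), (14, 10, 0.8), (17, 24, 1.3), (20, 0), (24, 2, 0.6), (28, 16, 0.5), (31, 13, 0.5), (34, 274, 12.5)]
33 [(2, 95, -46.5), (5, 0), (8, 0), (11, 0), (14, 0), (17, 0), (20, 0), (24, 0), (28, 12, 0.4), (31, 17, 0.5), (34, 274, 14.7)]
0 419
w6_114.png
w6_117.png
```

Measured in the same frame, the deck's front face is at 0.7 mm and the pad's rear face at 0.9 mm across its whole width. It is flush and square. I'll lift clear and do a final check.

drive_tool(
  motion="0.22 -0.5 0 -1 0;0.22 -0.5 0 -1 0;0.22 -0.5 0 -1 0;0.22 -0.5 0 -1 0;0.22 -0.5 0 -1 0;0.22 0 0 0 0;0.22 0 0 0 0;0.22 0 0 0 0",
)

```text
time: 12.38
position: [0.5614, -0.0526, 0.1475]
orientation: [0.64, 0.768, -0.0, -0.0]
contact_force: [-0.2, 0.4, -1.0]
width: 0.223
finger_force: 0.0
```

```bash
python3 -c "
from h import *
save(cam('scene'),'z.png')"
```

```text
(no output)
```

View pics/z.png

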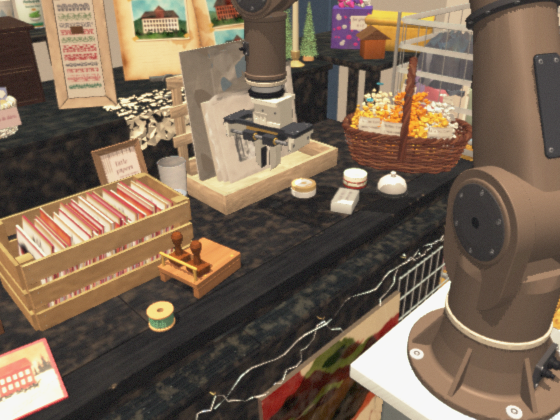

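The final view shows the pad inside the riser at (205,265), with the stamps, spool, pots and soap where they were and the gripper clear.

```bash
python3 -c "
from h import *
print(sign_off())"
```

```text
the job is handed in; nothing more can be done
None
```

The ink pad is in the riser with its rear end flush and square with the front edge, about 0.2 mm off by the wrist camera. The stamps and other things look unmoved, the robot is clear, and the job is handed in at about 12 s.

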